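# Fold back the bifold dust cover of the tool case

### The arm

A 6-joint arm with a two-finger parallel gripper is mounted at the origin on a cart in front of the work surface, level with it; the furniture and walls round the work are solid. World frame = base frame: x ahead of the robot, y to its left, z up, the work surface at z = 0. Lengths are in m, angles in rad, forces in N, time in s.
With the tool pointing down it reaches from about 0.2 to 0.875 m from the base axis. Payload 3.4 kg.
Tool frame: the origin (TCP) lies midway between the tips of the shut fingers; the grasp point (between the pads) lies 19 mm behind it; z points along the fingers, y is the direction in which the jaws open and shut (so a half turn about z gives the same grasp; the last joint's range is limited). The gripper opens to 94 mm and grips with 3 to 60 N. Pads are 16 mm wide; open, the fingers measure 119 mm over their backs; the gripper's body (75 mm by 177 mm) begins 78 mm behind the grasp point.
Start: joints at [-1.387, 0.276, 1.505, -0, 1.361, -0.121], TCP at [0.173, -0.549, 0.205] pointing down, gripper open.
Joint ranges: [-2.89, 2.89], [-0.75, 2.08], [0.22, 2.7], [-1.18, 4.32], [0.11, 2.71], [-2.7, 2.7]. Speed limits (rad/s): [2.57, 2.57, 3.14, 3.14, 3.14, 3.14].

### API

Orientations are given as a 3x3 rotation matrix whose columns are the frame's x, y, z axes.
In Python, from plant import telemetry, viewer, job_done gives the robot as it stands.
- The arm moves only by the tool send_rows, never from a script. Its argument "moves" is text: rows parted by semicolons, each of 7 numbers parted by spaces: the turn, a rotation vector about the tool's x, y, z in degrees, then the shift along the tool's x, y, z in mm, then the finger opening in mm, from 0 to 94. A call has 1 to 12 rows; each row is the pose to reach, as a shift and turn from the pose commanded when the call began, along the tool's axes at that moment; what a row does not reach only later rows make up. A row lasts 1/12 s, in which the tool goes at most 41.7 mm and 7.16 degrees, less where a joint would pass 70% of its speed; a pose out of reach is approached as far as the arm can. A call with a gripper value outside its range is refused whole. The fingers move at their own pace and stop on an object; the grip force is fixed at half the most. Time passes only in rows, so rows that repeat a pose let the fingers close. It gives the time, the measured TCP pose, the force and the opening at its end, in the units of the state.
- telemetry.state(): the state, without advancing time (a new reading comes with each control period).
- viewer.read_camera(name): name is "side" or "top"; returns a dict with "image" (480x640x3 uint8, red, green, blue), "mtx" (3x3 intrinsics, pixels), "k1" (the pictures are not rectified: a ray, as slopes to the right and down, at radius r is drawn at 1 + k1 r^2 times it, then the intrinsics apply), "eye" and "attitude" of the camera in the world. Camera axes: x right, y down, z forward; pixel columns grow to the right and rows downward; lengths in m; the calibration is good to about 2 mm. A picture is of the moment at which its call begins. There is no depth.
- job_done(): hands the job in, once; it reports no verdict.
The state is a dict: "clock": time; "joint_positions": joint angles; "joint_vel": joint speeds; "joint_torque": joint torques, N m; "tcp_pos": TCP position; "ee_rot": TCP orientation; "force": force on the tool from outside, world axes, zero at the start; "ft_torque": the same for the moment, N m; "width": opening from 0.0 (shut) to 1.0 (fully open).
Only numpy, scipy, OpenCV 4.12 (cv2) and the standard library are available. Lean on these libraries where they do the work, as an engineer would, in place of code of your own. Each camera call takes 0.05 s, during which the arm holds its last target.

### The job

The small tool case on the bench is shut by a two-panel folding dust cover that is locked flat. Break the lock by lifting the cover at the middle where the panels join, then push the front panel back until both panels stand upright, folded fully flat against each other, and leave them so. Push with a light hand, never forcing the front panel, and do not disturb the dish, the jar and the wire spool.

Things in the scene. Friction and masses are not known exactly. Their poses are not given: they have to be found in the camera images.
- case: Open grey metal tool case, 216 x 150 mm, screwed to the bench; side walls 50 mm high, 134 mm apart inside; front wall only 30 mm high, so fingertips have room above it. Origin at the centre of its underside; x points from its front to its hinge end, z up. Its hinge end points to the robot's right, give or take 29 degrees, changing from start to start.
- hinge_line (a point): Middle of the fixed rear hinge, 90 mm along x from the case's centre and 42 mm above the bench; axes as the case's (y along the hinge). Of the two aluminium cover panels (each 90 mm long, 124 mm wide, 6 mm thick) the rear one turns here; pins at the front panel's front end slide in level grooves at this height, so the panels rise like a roof as the front end nears the hinge.
- rear_panel (a joint): Angle of the rear panel, rad: 0 shut and flat, 1.571 upright with the front panel flat against it; the front panel leans equally the other way. A toggle spring locks it shut: pushing the front then does nothing. The spring passes its dead centre near 0.4; stiff hinges hold the cover about where it is left, but let go below 0.2 it may sag back. No catch at the end: the panels must be pressed together until they touch.
- knuckle (a point): Middle of the knuckle hinge that joins the panels, level with their undersides: when shut 90 mm in front of hinge_line and at the same height, when folded 90 mm straight above it. The front panel's front end lies 180 mm in front of hinge_line when shut and at it when folded.
- lift_bar (a point): Centre of a round steel bar, 10 mm thick, 76 mm between its posts, parallel to the hinge, on the rear panel: 78 mm from hinge_line along the panel, 28 mm above the panel's underside (70 mm above the bench when shut). Raising it to break the lock takes 8 to 20 N: pinch firmly across x (30 N or more). It turns with the panel, so it must roll between the fingers along an arc about hinge_line.
- push_bar (a point): Centre of an equal bar on the front panel, 12 mm from its front end, 28 mm above its underside. Shut it is 168 mm in front of hinge_line and 28 mm higher; at rear_panel angle a it is 168 cos(a) + 28 sin(a) mm in front and 12 sin(a) + 28 cos(a) mm higher. Once the lock is broken, pushing it towards the hinge takes 1 to 6 N.
- front_panel: The front panel with its push bar; origin on the knuckle. It must not be pressed with more than 40 N.
- dish: White round borax dish, 72 mm across, 18 mm high, bystander; origin under its centre.
- jar: White jar with a black lid, 54 mm across, 50 mm high, bystander; origin under its centre.
- spool: Spool of green wire, 44 mm across, 34 mm high, bystander; origin under its centre.

How it is judged:
On the way, in this order (a step that is already met when the one before it is completed fails the run):
1. the lock is broken: the rear panel is raised past 0.45 rad (value of joint rear_panel above 0.45 rad), for 0.2 s.
2. the panels are folded flat against each other (rear panel past 1.535 rad) (value of joint rear_panel above 1.535 rad), for 0.2 s.
At the end, for the whole second after the job is handed in: Both panels stand upright and flat against each other (rear panel at 1.535 rad or more, that is within 2 degrees of upright), at rest (value of joint rear_panel above 1.535 rad and velocity of joint rear_panel between -0.05 and 0.05 rad/s); the robot touches nothing.
It fails at once if the front panel is pressed with more than 40 N (contact force between front_panel and anything else above 40 N).
It fails at once if the dish is moved more than 20 mm or tipped (distance of dish from where it was at the start of the episode above 0.02 m or angle between dish's own z axis and vertical above 0.3 rad).
It fails at once if the jar is moved more than 20 mm or tipped (distance of jar from where it was at the start of the episode above 0.02 m or angle between jar's own z axis and vertical above 0.3 rad).
It fails at once if the spool is moved more than 20 mm or tipped (distance of spool from where it was at the start of the episode above 0.02 m or angle between spool's own z axis and vertical above 0.3 rad).
It also fails if it takes over 54 s, if anything falls off the work surface, if the arm or the gripper's body presses on something with over 40 N, if the wrist force passes 120 N, or if a joint passes its speed limit or range.

## Working session

There is one attempt and no reset: what is moved stays moved. The work goes in short steps, Python scripts to look and compute and a tool call to move; the robot and the scene stay as the last step left them, time stands still between calls to the robot, and variables do not carry over. Pictures are saved under pics/ and viewed, and the job is handed in when it is done.

Besides the shell and the picture viewer there is one more tool, called after "Request:" in YAML: its name, and indented under it one key for each argument. send_rows: Moves the arm, as the interface text tells. Its arguments: {"type":"object","properties":{"moves":{"type":"string"}},"required":["moves"]}

```bash
ls; mkdir -p pics
python3 - <<'E'
from plant import telemetry, viewer
import cv2
print(telemetry.state())
for n in("side","top"):
    d=viewer.read_camera(n); cv2.imwrite(f"pics/{n}0.png",d["image"][:,:,::-1])
    print(n,d["mtx"],d["k1"],d["eye"],d["attitude"])
E
```

```text
pics
{'clock': 0.0, 'joint_positions': array([-1.38697287e+00,  2.76565729e-01,  1.50616087e+00, -5.05719323e-05,
        1.36067209e+00, -1.21027792e-01]), 'joint_vel': array([ 8.00339218e-04, -5.02796346e-04,  1.25755974e-03, -6.83721943e-04,
       -4.23563546e-04, -1.32046186e-05]), 'joint_torque': array([-8.55317339e-04, -4.04583371e+01, -2.37225848e+01,  7.00214272e-02,
        3.44412751e-02, -1.41573032e-04]), 'tcp_pos': array([ 0.1724405 , -0.54792145,  0.20461038]), 'ee_rot': array([[ 9.53888464e-01,  3.00161048e-01, -3.78751615e-04],
       [ 3.00161240e-01, -9.53886843e-01,  1.76656771e-03],
       [ 1.68968633e-04, -1.79879511e-03, -9.99998368e-01]]), 'force': array([ 0.56041825, -0.15166582,  0.57916507]), 'ft_torque': array([-0.03496956, -0.01171193, -0.01379378]), 'width': 1.000338160326596}
side [[444.30721479   0.         324.82914803]
 [  0.         444.30721479 234.70590245]
 [  0.           0.           1.        ]] -0.017114030296731836 [0.1551477  0.73397527 0.43147188] [[-0.88631307 -0.19380341  0.42058219]
 [-0.46305353  0.3600566  -0.80990164]
 [ 0.00552831 -0.91257848 -0.40886422]]
top [[616.37458618   0.         319.14277874]
 [  0.         616.37458618 246.49236323]
 [  0.           0.           1.        ]] -0.07875791019323526 [0.28145488 0.05196633 1.26576825] [[-0.06812894 -0.97723572  0.20091986]
 [-0.99767172  0.06735784 -0.01068002]
 [-0.00309663 -0.20117968 -0.97954946]]
```

View pics/side0.png

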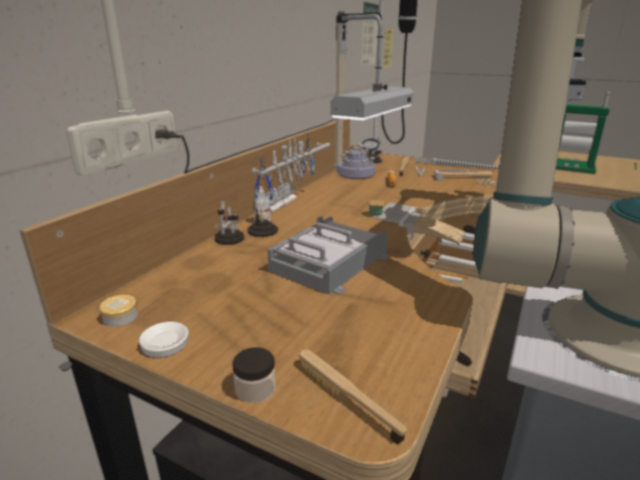

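View pics/top0.png

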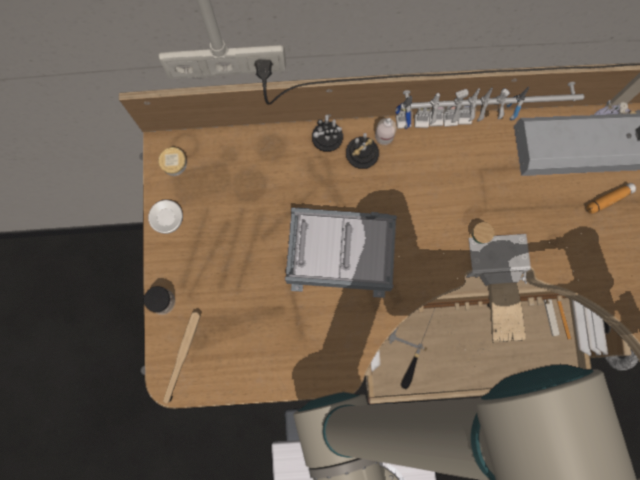

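The side view shows the case near (325,250) with both bars up. In the top view the case is at (342,248), push bar at x≈301, lift bar at x≈346, dish (165,217), jar (158,300) and spool near (484,232), next to the gripper. I'll zoom in next.

Run:
```python
import cv2
a=cv2.imread("pics/side0.png")[205:300,255:405]; cv2.imwrite("pics/side0z.png",cv2.resize(a,None,fx=5,fy=5,interpolation=cv2.INTER_CUBIC))
a=cv2.imread("pics/top0.png")[195:305,275:410]; cv2.imwrite("pics/top0z.png",cv2.resize(a,None,fx=5,fy=5,interpolation=cv2.INTER_CUBIC))
```

```text
(no output)
```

View pics/side0z.png

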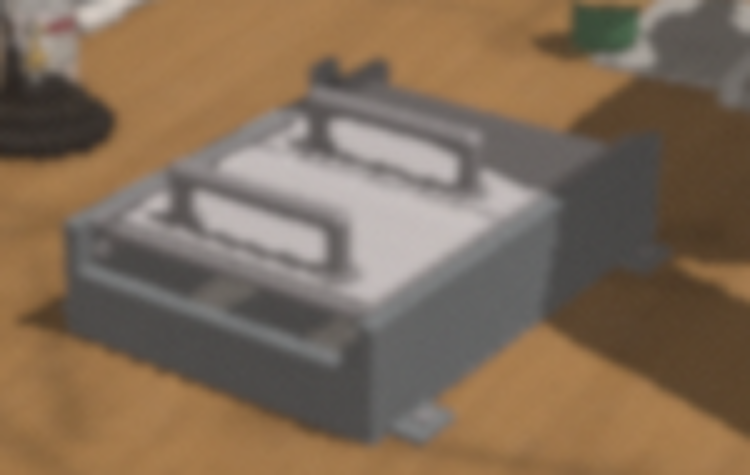

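View pics/top0z.png

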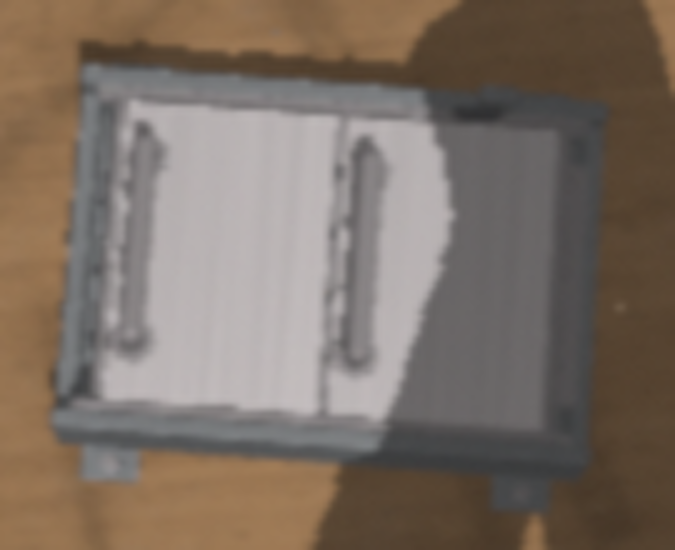

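```bash
cat > h.py <<'E'
import numpy as np, cv2
CAM={}
def setcam(n,d): CAM[n]=d
K={"side":(np.array([[444.30721479,0,324.82914803],[0,444.30721479,234.70590245],[0,0,1]]),-0.017114030296731836,np.array([0.1551477,0.73397527,0.43147188]),np.array([[-0.88631307,-0.19380341,0.42058219],[-0.46305353,0.3600566,-0.80990164],[0.00552831,-0.91257848,-0.40886422]])),
"top":(np.array([[616.37458618,0,319.14277874],[0,616.37458618,246.49236323],[0,0,1]]),-0.07875791019323526,np.array([0.28145488,0.05196633,1.26576825]),np.array([[-0.06812894,-0.97723572,0.20091986],[-0.99767172,0.06735784,-0.01068002],[-0.00309663,-0.20117968,-0.97954946]]))}
def ray(n,p):
    M,k,e,R=K[n]
    q=cv2.undistortPoints(np.array([[p]],float),M,np.array([k,0,0,0.]))[0,0]
    v=R@np.array([q[0],q[1],1]); return e,v/np.linalg.norm(v)
def onz(n,p,z):
    e,v=ray(n,p); return e+v*(z-e[2])/v[2]
def tri(pt,ps):
    e1,a=ray("top",pt); e2,b=ray("side",ps)
    s=np.linalg.lstsq(np.c_[a,-b],e2-e1,rcond=None)[0]
    P,Q=e1+a*s[0],e2+b*s[1]; return (P+Q)/2,np.linalg.norm(P-Q)
def proj(n,X):
    M,k,e,R=K[n]; c=R.T@(np.array(X)-e); x=c[:2]/c[2]; x=x*(1+k*(x@x)); return M[:2,:2]@x+M[:2,2]
E
python3 - <<'E'
from h import *
np.set_printoptions(precision=4,suppress=True)
T=lambda p:((p[0]+.5)/5-.5+275,(p[1]+.5)/5-.5+195)
S=lambda p:((p[0]+.5)/5-.5+255,(p[1]+.5)/5-.5+205)
pts={}
for n,t,s in [("liftA",(368,145),(318,95)),("liftB",(357,355),(478,137)),("pushA",(148,132),(175,174)),("pushB",(132,343),(345,217))]:
    P,g=tri(T(t),S(s)); pts[n]=P; print(n,P,g,"onz70",onz("top",T(t),.07))
for a in("lift","push"):
    v=pts[a+"A"]-pts[a+"B"]; print(a,np.linalg.norm(v),np.degrees(np.arctan2(v[1],v[0])),(pts[a+"A"]+pts[a+"B"])/2)
c=[onz("top",T(p),.05) for p in [(85,66),(606,104),(586,468),(56,432)]]
for q in c: print(q)
print("c",sum(c)/4, "L",np.linalg.norm(c[1]-c[0]),np.linalg.norm(c[2]-c[3]),"W",np.linalg.norm(c[0]-c[3]),np.linalg.norm(c[1]-c[2]))
for i,j in((0,1),(3,2)):
    v=c[j]-c[i]; print(np.degrees(np.arctan2(v[1],v[0])))
for n,p,z in(("dish",(165,217),.018),("jar",(156,298),.05),("spool",(484,232),.034)): print(n,onz("top",p,z))
E
```

```text
liftA [ 0.5667 -0.0229  0.0715] 0.004734257837281542 onz70 [ 0.5693 -0.0221  0.07  ]
liftB [ 0.4845 -0.0109  0.0735] 0.0006376697661964517 onz70 [ 0.4848 -0.0112  0.07  ]
pushA [0.5808 0.065  0.0672] 0.0011166141443045108 onz70 [0.5807 0.0652 0.07  ]
pushB [0.4967 0.0774 0.0726] 0.0032152135091953723 onz70 [0.4957 0.0769 0.07  ]
lift 0.0830680533915634 -8.32383636583159 [ 0.5256 -0.0169  0.0725]
push 0.08523393734137624 -8.436901296858258 [0.5388 0.0712 0.0699]
[0.6151 0.0893 0.05  ]
[ 0.5846 -0.1215  0.05  ]
[ 0.4364 -0.0996  0.05  ]
[0.4654 0.1098 0.05  ]
c [ 0.5254 -0.0055  0.05  ] L 0.2129689227041819 0.21138027125976674 W 0.15113961412648536 0.14975297198929272
-98.24490748116885
-97.87030492381442
dish [0.6227 0.357  0.018 ]
jar [0.4486 0.3703 0.05  ]
spool [ 0.5412 -0.3024  0.034 ]
```

```bash
cat >> h.py <<'E'
from scipy.spatial.transform import Rotation as Rot
TH=np.radians(-98.2)
UX=np.array([np.cos(TH),np.sin(TH),0]); UY=np.array([-UX[1],UX[0],0]); UZ=np.array([0,0,1.])
C=np.array([0.527,-0.0055,0]); H=C+.09*UX+[0,0,.042]
def fr(f,h,y=0): return H-UX*f*1e-3+UZ*h*1e-3+UY*y*1e-3   # mm in front/above hinge
def Rt(tilt=0,jaw="x"):
    # tool down; tilt rad: fingers' back leans towards the hinge
    z=-UZ; y=UX if jaw=="x" else -UY*-1
    R=np.c_[np.cross(y,z),y,z]
    return Rot.from_rotvec(UY*tilt).as_matrix()@R
def go(P,R,s=None):
    from plant import telemetry
    s=s or telemetry.state(); A=s["ee_rot"]
    r=np.degrees(Rot.from_matrix(A.T@R).as_rotvec()); d=A.T@(P-s["tcp_pos"])*1e3
    return np.round(r,1),np.round(d,1)
def lift(a): return 78*np.cos(a)-28*np.sin(a),78*np.sin(a)+28*np.cos(a)
def push(a): return 168*np.cos(a)+28*np.sin(a),12*np.sin(a)+28*np.cos(a)
E
python3 - <<'E'
from h import *
print(H,fr(*lift(0)),fr(*push(0)))
P=fr(*lift(0)); P[2]=.15; print(P,go(P,Rt()))
E
```

```text
[ 0.5141634  -0.09457986  0.042     ] [ 0.52528845 -0.01737731  0.07      ] [0.53812506 0.07170255 0.07      ]
[ 0.52528845 -0.01737731  0.15      ] (array([-0.1,  0. , 25.7]), array([ 495.8, -400.2,   55.4]))
```

Request:
send_rows:
  moves: "0 0 10 250 -200 20 70;0 0 25.7 496 -400 20 60;0 0 25.7 496 -400 20 60;0 0 25.7 496 -400 20 60;0 0 25.7 496 -400 20 60;0 0 25.7 496 -400 20 60;0 0 25.7 496 -400 20 60;0 0 25.7 496 -400 20 60;0 0 25.7 496 -400 20 60;0 0 25.7 496 -400 20 60;0 0 25.7 496 -400 20 60;0 0 25.7 496 -400 20 60"

```text
clock: 1.1
tcp_pos: [0.4492, -0.1318, 0.1894]
ee_rot: [[0.99, -0.143, -0.0], [-0.143, -0.99, -0.0], [-0.0, 0.0, -1.0]]
force: [0.7, -0.7, -0.7]
width: 0.638
```

Run:
```python
from h import *
P=fr(*lift(0)); P[2]=.15; print(P,go(P,Rt()))
```

```text
[ 0.52528845 -0.01737731  0.15      ] (array([ 0.,  0., -0.]), array([  59. , -124.1,   39.3]))
```

Request:
send_rows:
  moves: "0 0 0 59 -124 39 60;0 0 0 59 -124 39 60;0 0 0 59 -124 39 60;0 0 0 59 -124 39 60;0 0 0 59 -124 39 60;0 0 0 59 -124 39 60"

```text
clock: 1.6
tcp_pos: [0.5244, -0.0189, 0.1497]
ee_rot: [[0.99, -0.141, -0.002], [-0.141, -0.99, -0.0], [-0.002, 0.001, -1.0]]
force: [0.0, -0.2, 0.4]
width: 0.64
```

Run:
```python
from h import *
from plant import viewer,telemetry
np.set_printoptions(precision=4,suppress=True)
print(telemetry.state()["tcp_pos"])
P=fr(*lift(0)); P[2]=.055; print(P,go(P,Rt()))
for n in("side","top"):
    d=viewer.read_camera(n); cv2.imwrite(f"pics/{n}1.png",d["image"][:,:,::-1])
a=cv2.imread("pics/side1.png")[130:310,220:420]; cv2.imwrite("pics/side1z.png",cv2.resize(a,None,fx=3.3,fy=3.3,interpolation=cv2.INTER_CUBIC))
a=cv2.imread("pics/top1.png")[165:325,245:440]; cv2.imwrite("pics/top1z.png",cv2.resize(a,None,fx=3.6,fy=3.6,interpolation=cv2.INTER_CUBIC))
```

```text
[ 0.5244 -0.0189  0.1497]
[ 0.5253 -0.0174  0.055 ] (array([0. , 0.1, 0.1]), array([ 0.9, -1.7, 94.7]))
```

View pics/side1z.png

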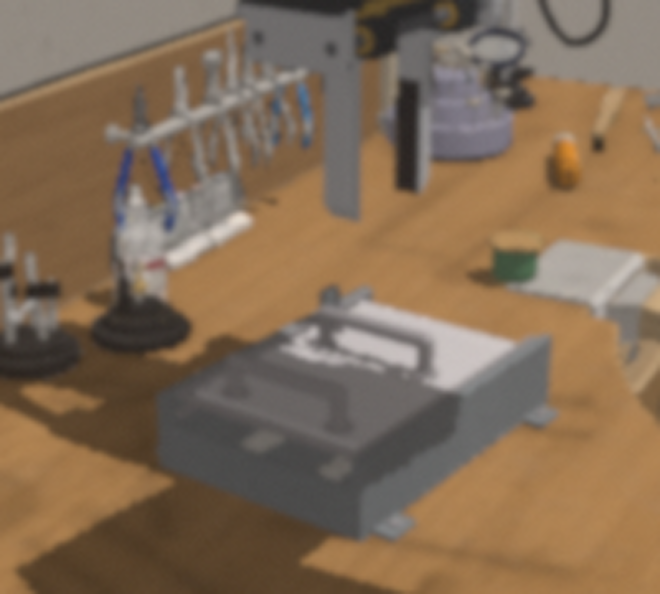

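View pics/top1z.png

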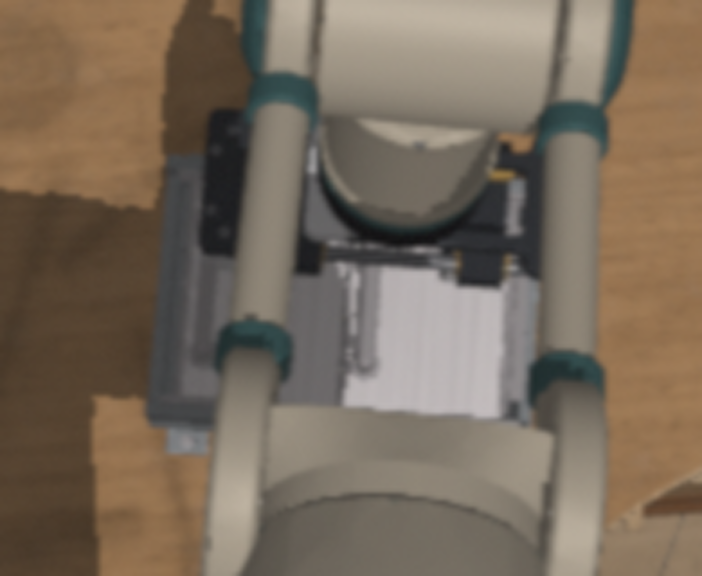

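The open fingers are above the lift bar, seen at side zoom (380,335) and top zoom (370,320), and straddle it along case x. I'll lower the gripper to it.

Request:
send_rows:
  moves: "0 0.1 0.1 1 -1.7 30 60;0 0.1 0.1 1 -1.7 60 60;0 0.1 0.1 1 -1.7 80 60;0 0.1 0.1 1 -1.7 90 60;0 0.1 0.1 1 -1.7 95 60;0 0.1 0.1 1 -1.7 95 60;0 0.1 0.1 1 -1.7 95 60"

```text
clock: 2.28
tcp_pos: [0.5269, -0.0187, 0.0566]
ee_rot: [[0.989, -0.146, 0.004], [-0.146, -0.989, -0.001], [0.004, 0.0, -1.0]]
force: [-0.1, 0.0, 0.3]
width: 0.636
```

Run:
```python
from h import *
from plant import viewer,telemetry
P=fr(*lift(0)); P[2]=.055; print(P,go(P,Rt()))
d=viewer.read_camera("side"); cv2.imwrite(f"pics/side2.png",d["image"][:,:,::-1])
a=cv2.imread("pics/side2.png")[180:310,240:420]; cv2.imwrite("pics/side2z.png",cv2.resize(a,None,fx=4,fy=4,interpolation=cv2.INTER_CUBIC))
```

```text
[ 0.52528845 -0.01737731  0.055     ] (array([ 0. , -0.2, -0.2]), array([-1.8, -1.1,  1.6]))
```

View pics/side2z.png

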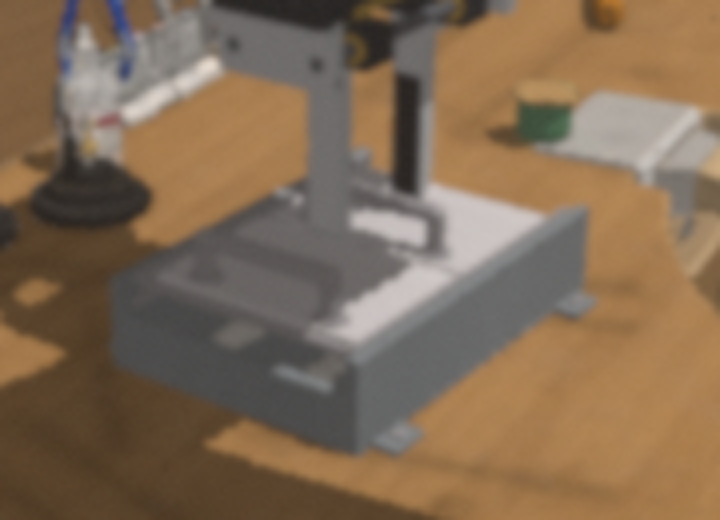

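The fingers straddle the lift bar at side zoom (380,195) and are clear of the panel. Closing now.

Request:
send_rows:
  moves: "0 0 0 -1 -1.1 1.5 40;0 0 0 -1 -1.1 1.5 25;0 0 0 -1 -1.1 1.5 15;0 0 0 -1 -1.1 1.5 15;0 0 0 -1 -1.1 1.5 15;0 0 0 -1 -1.1 1.5 15"

```text
clock: 2.83
tcp_pos: [0.5253, -0.0168, 0.0541]
ee_rot: [[0.989, -0.145, 0.002], [-0.145, -0.989, -0.0], [0.002, 0.0, -1.0]]
force: [-0.5, -0.0, 0.5]
width: 0.244
```

Request:
send_rows:
  moves: "0 0 0 0 0 0 8;0 0 0 0 0 0 5;0 0 0 0 0 0 0;0 0 0 0 0 0 0;0 0 0 0 0 0 0"

```text
clock: 3.25
tcp_pos: [0.5252, -0.0171, 0.054]
ee_rot: [[0.989, -0.145, 0.002], [-0.145, -0.989, -0.001], [0.002, 0.001, -1.0]]
force: [-0.3, -1.5, 0.0]
width: 0.093
```

Run:
```python
from h import *
R0=Rt(0); off=.016
def pose(a):
    R=Rt(.5*a); return fr(*lift(a))+off*R[:,2],R
P0,_=pose(0)
print(Rt(.3)[:,2]@UX)
for a in np.arange(.05,.95,.05):
    P,R=pose(a); print(round(a,2),np.round(np.degrees(Rot.from_matrix(R0.T@R).as_rotvec()),1),np.round(R0.T@(P-P0)*1e3,1))
```

```text
-0.2955202066613396
0.05 [ 1.4 -0.   0. ] [-0.   1.1 -3.9]
0.1 [ 2.9  0.  -0. ] [ 0.   2.4 -7.7]
0.15 [ 4.3 -0.   0. ] [  0.    3.9 -11.4]
0.2 [ 5.7  0.  -0. ] [ -0.    5.5 -15. ]
0.25 [ 7.2  0.  -0. ] [  0.    7.4 -18.6]
0.3 [ 8.6 -0.   0. ] [  0.    9.4 -22. ]
0.35 [10.  0. -0.] [  0.   11.5 -25.3]
0.4 [11.5 -0.  -0. ] [ -0.   13.9 -28.5]
0.45 [12.9  0.  -0. ] [  0.   16.4 -31.5]
0.5 [14.3  0.   0. ] [  0.   19.  -34.5]
0.55 [15.8 -0.  -0. ] [  0.   21.8 -37.2]
0.6 [17.2  0.  -0. ] [  0.   24.7 -39.9]
0.65 [18.6  0.   0. ] [  0.   27.7 -42.3]
0.7 [20.1  0.   0. ] [  0.   30.9 -44.6]
0.75 [21.5  0.   0. ] [  0.   34.2 -46.8]
0.8 [22.9  0.  -0. ] [ -0.   37.5 -48.7]
0.85 [24.4 -0.  -0. ] [ -0.   41.  -50.5]
0.9 [25.8 -0.  -0. ] [ -0.   44.5 -52.1]
```

Request:
send_rows:
  moves: "1.4 0 0 0 1.1 -3.9 0;2.9 0 0 0 2.4 -7.7 0;4.3 0 0 0 3.9 -11.4 0;5.7 0 0 0 5.5 -15 0;7.2 0 0 0 7.4 -18.6 0;8.6 0 0 0 9.4 -22 0"

```text
clock: 3.75
tcp_pos: [0.5239, -0.0248, 0.0743]
ee_rot: [[0.989, -0.145, 0.023], [-0.146, -0.978, 0.152], [0.001, -0.153, -0.988]]
force: [4.9, 3.3, -11.7]
width: 0.098
```

Run:
```python
from h import *
from plant import viewer,telemetry
off=.016
def pose(a):
    R=Rt(.5*a); return fr(*lift(a))+off*R[:,2],R
P,R=pose(.3); print("err to .3",go(P,R))
P0,R0=pose(.3)
for a in np.arange(.35,.95,.05):
    P,R=pose(a); print(round(a,2),np.round(np.degrees(Rot.from_matrix(R0.T@R).as_rotvec()),1),np.round(R0.T@(P-P0)*1e3,1))
d=viewer.read_camera("side"); cv2.imwrite(f"pics/side3.png",d["image"][:,:,::-1])
a=cv2.imread("pics/side3.png")[160:310,240:420]; cv2.imwrite("pics/side3z.png",cv2.resize(a,None,fx=4,fy=4,interpolation=cv2.INTER_CUBIC))
```

```text
err to .3 (array([-0.2, -0.1, -0.2]), array([ 0.3,  1.6, -1.9]))
0.35 [ 1.4  0.  -0. ] [ 0.   1.7 -3.6]
0.4 [ 2.9 -0.   0. ] [-0.   3.5 -7.1]
0.45 [ 4.3 -0.  -0. ] [ -0.    5.5 -10.5]
0.5 [5.7 0.  0. ] [  0.    7.7 -13.8]
0.55 [ 7.2 -0.  -0. ] [  0.   10.  -16.9]
0.6 [ 8.6  0.  -0. ] [ -0.   12.5 -20. ]
0.65 [10.  0. -0.] [ -0.   15.1 -22.9]
0.7 [11.5  0.  -0. ] [  0.   17.9 -25.6]
0.75 [12.9 -0.   0. ] [  0.   20.8 -28.2]
0.8 [14.3  0.  -0. ] [ -0.   23.8 -30.7]
0.85 [15.8 -0.  -0. ] [ -0.   27.  -32.9]
0.9 [17.2 -0.   0. ] [ -0.   30.2 -35. ]
```

View pics/side3z.png

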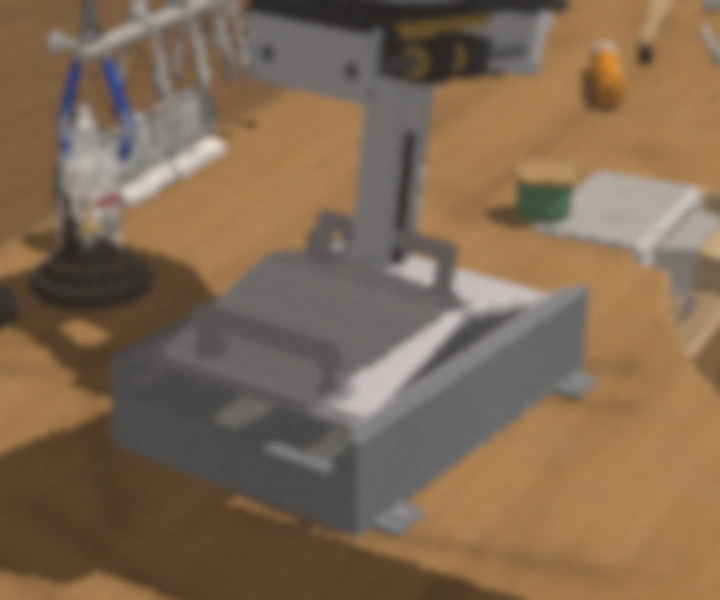

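The cover is rising, with the knuckle at side zoom (460,315) and the bar still gripped at (400,245). I'll carry on along the arc.

Request:
send_rows:
  moves: "1.4 0 0 0 1.7 -3.6 0;2.9 0 0 0 3.5 -7.1 0;4.3 0 0 0 5.5 -10.5 0;5.7 0 0 0 7.7 -13.8 0;7.2 0 0 0 10 -16.9 0;8.6 0 0 0 12.5 -20 0;10 0 0 0 15.1 -22.9 0;11.5 0 0 0 17.9 -25.6 0"

```text
clock: 4.47
tcp_pos: [0.521, -0.0456, 0.0985]
ee_rot: [[0.989, -0.136, 0.052], [-0.146, -0.928, 0.344], [0.001, -0.348, -0.938]]
force: [2.4, 4.8, -4.6]
width: 0.099
```

Run:
```python
from h import *
from plant import viewer,telemetry
off=.016
def pose(a):
    R=Rt(.5*a); return fr(*lift(a))+off*R[:,2],R
P,R=pose(.7); print("err to .7",go(P,R))
P0,R0=pose(.7)
for a in np.arange(.75,1.05,.05):
    P,R=pose(a); print(round(a,2),np.round(np.degrees(Rot.from_matrix(R0.T@R).as_rotvec()),1),np.round(R0.T@(P-P0)*1e3,1))
d=viewer.read_camera("side"); cv2.imwrite(f"pics/side4.png",d["image"][:,:,::-1])
a=cv2.imread("pics/side4.png")[160:310,240:420]; cv2.imwrite("pics/side4z.png",cv2.resize(a,None,fx=4,fy=4,interpolation=cv2.INTER_CUBIC))
```

```text
err to .7 (array([-0.3, -0.1, -0.2]), array([ 0.2,  2.1, -0.9]))
0.75 [1.4 0.  0. ] [ 0.   2.3 -3.1]
0.8 [2.9 0.  0. ] [-0.   4.8 -6.1]
0.85 [ 4.3 -0.  -0. ] [-0.   7.4 -9. ]
0.9 [ 5.7 -0.   0. ] [ -0.   10.2 -11.7]
0.95 [ 7.2 -0.  -0. ] [ -0.   13.1 -14.2]
1.0 [ 8.6 -0.   0. ] [ -0.   16.1 -16.6]
1.05 [10.  0.  0.] [ -0.   19.3 -18.9]
```

View pics/side4z.png

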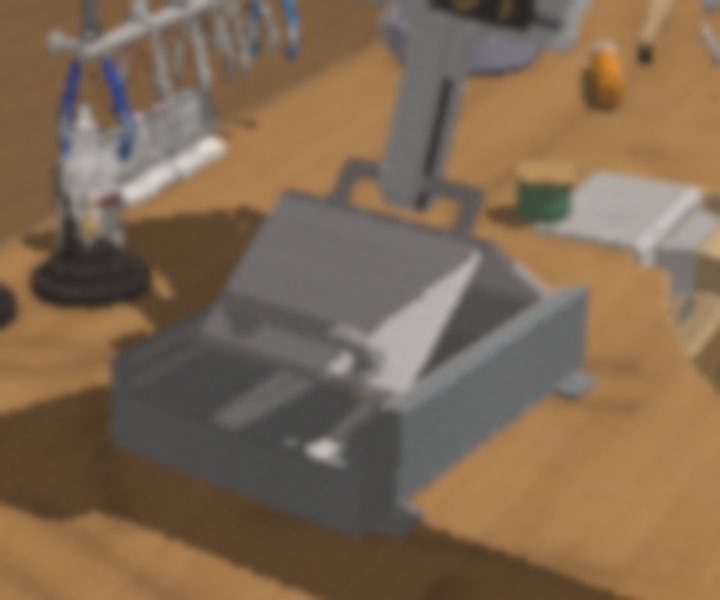

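The panels now stand like a roof at about 0.7 rad, past the dead centre. I'll go on to 0.9, hold, then let go.

Request:
send_rows:
  moves: "1.4 0 0 0 2.3 -3.1 0;2.9 0 0 0 4.8 -6.1 0;4.3 0 0 0 7.4 -9 0;5.7 0 0 0 10.2 -11.7 0;5.7 0 0 0 10.2 -11.7 0;5.7 0 0 0 10.2 -11.7 0"

```text
clock: 5.02
tcp_pos: [0.5191, -0.0597, 0.107]
ee_rot: [[0.989, -0.131, 0.065], [-0.146, -0.89, 0.433], [0.002, -0.438, -0.899]]
force: [0.9, 3.4, 4.6]
width: 0.097
```

Request:
send_rows:
  moves: "0 0 0 0 0 0 15;0 0 0 0 0 0 30;0 0 0 0 0 0 40;0 0 0 0 0 0 40;0 0 0 0 0 0 40;0 0 0 0 0 0 40"

```text
clock: 5.52
tcp_pos: [0.5186, -0.061, 0.106]
ee_rot: [[0.989, -0.13, 0.064], [-0.145, -0.891, 0.43], [0.002, -0.435, -0.901]]
force: [0.2, 0.0, 0.5]
width: 0.419
```

Run:
```python
from h import *
from plant import viewer,telemetry
d=viewer.read_camera("side"); cv2.imwrite(f"pics/side5.png",d["image"][:,:,::-1])
a=cv2.imread("pics/side5.png")[140:310,240:420]; cv2.imwrite("pics/side5z.png",cv2.resize(a,None,fx=3.5,fy=3.5,interpolation=cv2.INTER_CUBIC))
```

```text
(no output)
```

View pics/side5z.png

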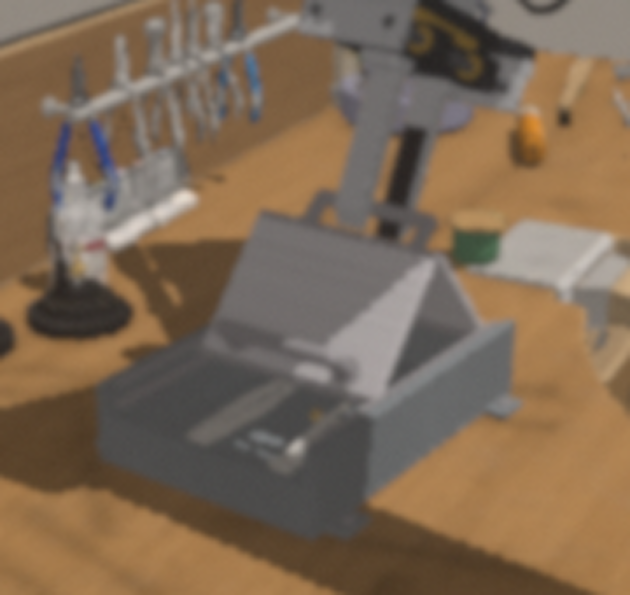

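Request:
send_rows:
  moves: "0 0 0 0 0 -10 40;0 0 0 0 0 -25 40;0 0 0 0 0 -50 40;0 0 0 0 0 -75 40;0 0 0 0 0 -100 30;0 0 0 0 0 -100 20;0 0 0 0 0 -100 0"

```text
clock: 6.15
tcp_pos: [0.5129, -0.105, 0.1973]
ee_rot: [[0.989, -0.13, 0.067], [-0.146, -0.892, 0.428], [0.005, -0.434, -0.901]]
force: [0.5, 0.7, -0.2]
width: 0.249
```

Run:
```python
from h import *
P=fr(176,0); P[2]=.2; print(P,go(P,Rt(0,"y")))
```

```text
[0.53926609 0.07962076 0.2       ] (array([-19.9, -20.4, -88.5]), array([  -0.8, -169.2,   78.4]))
```

Request:
send_rows:
  moves: "-19.9 -20.4 -88.5 -0.8 -169 78.4 0;-19.9 -20.4 -88.5 -0.8 -169 78.4 0;-19.9 -20.4 -88.5 -0.8 -169 78.4 0;-19.9 -20.4 -88.5 -0.8 -169 78.4 0;-19.9 -20.4 -88.5 -0.8 -169 78.4 0;-19.9 -20.4 -88.5 -0.8 -169 78.4 0;-19.9 -20.4 -88.5 -0.8 -169 78.4 0;-19.9 -20.4 -88.5 -0.8 -169 78.4 0;-19.9 -20.4 -88.5 -0.8 -169 78.4 0;-19.9 -20.4 -88.5 -0.8 -169 78.4 0;-19.9 -20.4 -88.5 -0.8 -169 78.4 0;-19.9 -20.4 -88.5 -0.8 -169 78.4 0"

```text
clock: 7.15
tcp_pos: [0.5374, 0.0812, 0.1974]
ee_rot: [[0.249, 0.968, -0.026], [0.968, -0.249, 0.032], [0.025, -0.033, -0.999]]
force: [-0.5, -0.7, 1.9]
width: 0.003
```

Request:
send_rows:
  moves: "0 0 0 0 0 0 0"

```text
clock: 7.23
tcp_pos: [0.5365, 0.0824, 0.1978]
ee_rot: [[0.251, 0.968, -0.026], [0.968, -0.251, 0.034], [0.026, -0.034, -0.999]]
force: [-0.5, 0.1, -0.2]
width: 0.003
```

Run:
```python
from h import *
P=fr(176,0); P[2]=.2; print(P,go(P,Rt(0,"y")))
from plant import viewer
for n in("side","top"):
    d=viewer.read_camera(n); cv2.imwrite(f"pics/{n}6.png",d["image"][:,:,::-1])
a=cv2.imread("pics/side6.png")[110:310,220:420]; cv2.imwrite("pics/side6z.png",cv2.resize(a,None,fx=3,fy=3,interpolation=cv2.INTER_CUBIC))
```

```text
[0.53926609 0.07962076 0.2       ] (array([-1.9, -1.6, -6.3]), array([-1.9,  3.3, -2.3]))
```

View pics/side6z.png

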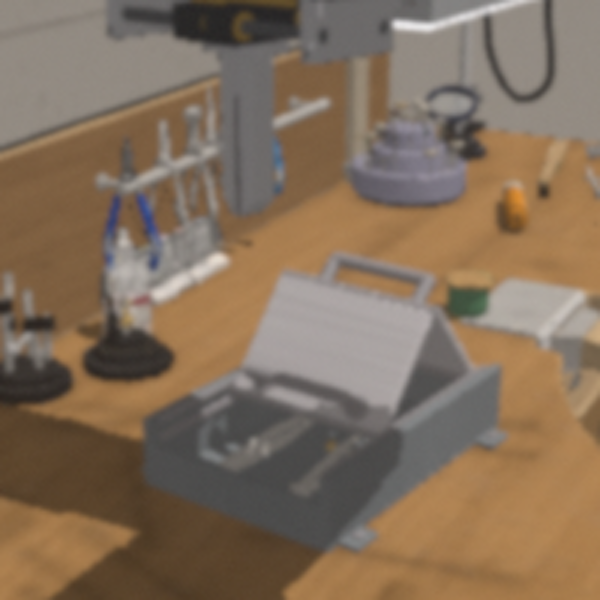

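View pics/top6.png

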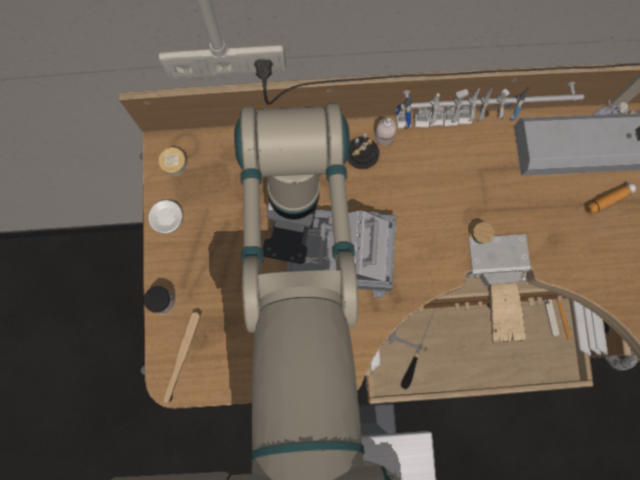

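The roof stays at about 0.9 rad. The push bar is at side zoom (315,395), and the closed fingers are in front of it and above it. The dish, jar and spool are where they were. I'll descend in front of the push bar.

Request:
send_rows:
  moves: "-1.9 -1.6 -6.3 -1.9 3.3 30 0;-1.9 -1.6 -6.3 -1.9 3.3 65 0;-1.9 -1.6 -6.3 -1.9 3.3 95 0;-1.9 -1.6 -6.3 -1.9 3.3 100 0;-1.9 -1.6 -6.3 -1.9 3.3 100 0"

```text
clock: 7.75
tcp_pos: [0.537, 0.0808, 0.0968]
ee_rot: [[0.15, 0.989, -0.002], [0.989, -0.15, 0.0], [-0.0, -0.002, -1.0]]
force: [0.8, -0.3, 0.6]
width: 0.002
```

Run:
```python
from h import *
P=fr(176,0); P[2]=.047; print(P,go(P,Rt(0,"y")))
```

```text
[0.53926609 0.07962076 0.047     ] (array([-0.1,  0. , -0.5]), array([-0.8,  2.6, 49.8]))
```

Request:
send_rows:
  moves: "0 0 -0.5 -1 2.5 25 0;0 0 -0.5 -1 2.5 40 0;0 0 -0.5 -1 2.5 49.5 0;0 0 -0.5 -1 2.5 49.5 0;0 0 -0.5 -1 2.5 49.5 0"

```text
clock: 8.17
tcp_pos: [0.5424, 0.0797, 0.0505]
ee_rot: [[0.14, 0.99, 0.005], [0.99, -0.14, 0.0], [0.001, 0.005, -1.0]]
force: [0.4, -0.1, 0.7]
width: 0.0
```

Run:
```python
from h import *
from plant import telemetry
s=telemetry.state(); print("front",-(s["tcp_pos"]-H)@UX)
for a in (.9,1.2,1.4,1.5708):
    P=fr(push(a)[0]+13,0); P[2]=.047; print(a,push(a),go(P,Rt(0,"y")))
from plant import viewer
d=viewer.read_camera("side"); cv2.imwrite(f"pics/side7.png",d["image"][:,:,::-1])
a=cv2.imread("pics/side7.png")[130:310,220:420]; cv2.imwrite("pics/side7z.png",cv2.resize(a,None,fx=3.3,fy=3.3,interpolation=cv2.INTER_CUBIC))
```

```text
front 0.17653769697731236
0.9 (np.float64(126.36362813904115), np.float64(26.8050020271084)) (array([ 0.3, -0. ,  0.1]), array([-37.2,  -3.2,   3.5]))
1.2 (np.float64(86.9731971591635), np.float64(21.330486156953576)) (array([ 0.3, -0. ,  0.1]), array([-76.6,  -3.3,   3.5]))
1.4 (np.float64(56.14707244691738), np.float64(16.584476761068274)) (array([ 0.3, -0. ,  0.1]), array([-107.4,   -3.3,    3.5]))
1.5708 (np.float64(27.999382901353744), np.float64(11.999897150176151)) (array([ 0.3, -0. ,  0.1]), array([-135.5,   -3.4,    3.4]))
```

View pics/side7z.png

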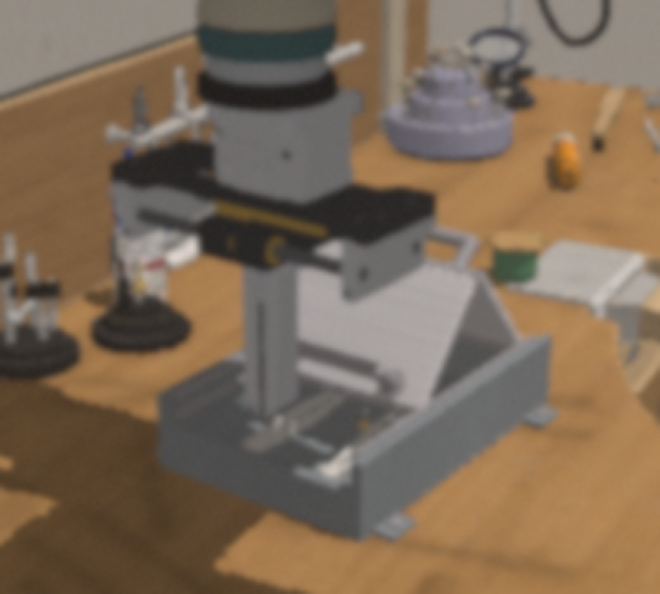

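The closed fingers stand inside the case in front of the push bar, at side zoom (345,365). I'll push gently along -x of the tool.

Request:
send_rows:
  moves: "0.3 0 0 -10 -3 3 0;0.3 0 0 -20 -3 3.5 0;0.3 0 0 -28 -3 3.5 0;0.3 0 0 -33 -3 3.5 0;0.3 0 0 -37 -3 3.5 0;0.3 0 0 -41 -3 3.5 0;0.3 0 0 -45 -3 3.5 0;0.3 0 0 -49 -3 3.5 0"

```text
clock: 8.88
tcp_pos: [0.5315, 0.0316, 0.046]
ee_rot: [[0.14, 0.99, -0.002], [0.99, -0.14, 0.001], [0.001, -0.002, -1.0]]
force: [0.7, 1.3, -0.7]
width: 0.007
```

Request:
send_rows:
  moves: "0 0 0 -4 0 0 0;0 0 0 -8 0 0 0;0 0 0 -12 0 0 0;0 0 0 -16 0 0 0;0 0 0 -20 0 0 0;0 0 0 -24 0 0 0"

```text
clock: 9.38
tcp_pos: [0.5281, 0.0078, 0.046]
ee_rot: [[0.14, 0.99, -0.002], [0.99, -0.14, 0.001], [0.001, -0.002, -1.0]]
force: [0.1, 2.6, -0.8]
width: 0.006
```

Run:
```python
from h import *
from plant import telemetry
s=telemetry.state(); print("front",-(s["tcp_pos"]-H)@UX,s["tcp_pos"],s["force"]@UX)
for a in (1.2,1.4,1.5708):
    P=fr(push(a)[0]+13,0); P[2]=.045; print(a,go(P,Rt(0,"y")))
from plant import viewer
d=viewer.read_camera("side"); cv2.imwrite(f"pics/side8.png",d["image"][:,:,::-1])
a=cv2.imread("pics/side8.png")[130:310,220:420]; cv2.imwrite("pics/side8z.png",cv2.resize(a,None,fx=3.3,fy=3.3,interpolation=cv2.INTER_CUBIC))
```

```text
front 0.10328617039215027 [0.52811297 0.00776303 0.04598178] -2.5919479961470735
1.2 (array([-0.1, -0. ,  0.2]), array([-3.3,  0.8,  1. ]))
1.4 (array([-0.1, -0. ,  0.2]), array([-34.1,   0.7,   1. ]))
1.5708 (array([-0.1, -0. ,  0.2]), array([-62.3,   0.6,   0.9]))
```

View pics/side8z.png

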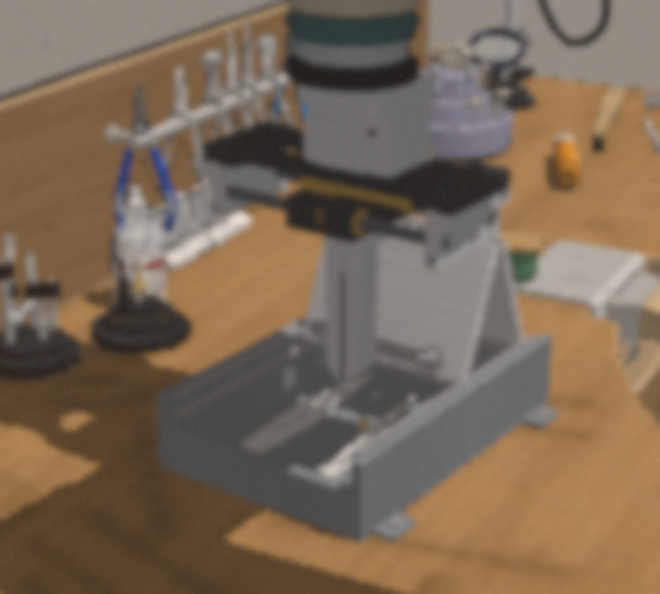

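Contact force is about 2.6 N and the cover is folding, with the panel ridge at side zoom (495,245). I'll continue.

Request:
send_rows:
  moves: "0 0 0 -4 0 0.5 0;0 0 0 -8 0.5 0.5 0;0 0 0 -12 0.5 0.5 0;0 0 0 -16 0.5 0.5 0;0 0 0 -20 0.5 0.5 0;0 0 0 -24 0.5 0.5 0;0 0 0 -28 0.5 0.5 0;0 0 0 -32 0.5 0.5 0;0 0 0 -35 0.5 0.5 0;0 0 0 -38 0.5 0.5 0"

```text
clock: 10.27
tcp_pos: [0.5233, -0.0299, 0.0455]
ee_rot: [[0.14, 0.99, -0.002], [0.99, -0.14, 0.001], [0.001, -0.002, -1.0]]
force: [-0.3, 2.9, -1.6]
width: 0.006
```

Request:
send_rows:
  moves: "0 0 0 -2 0 0 0;0 0 0 -4 0 0 0;0 0 0 -6 0 0 0;0 0 0 -8 0 0 0;0 0 0 -10 0 0 0;0 0 0 -12 0 0 0"

```text
clock: 10.77
tcp_pos: [0.5217, -0.0416, 0.0455]
ee_rot: [[0.139, 0.99, -0.002], [0.99, -0.139, 0.001], [0.001, -0.002, -1.0]]
force: [-0.3, 3.2, -2.2]
width: 0.001
```

Run:
```python
from h import *
from plant import telemetry
s=telemetry.state(); print("front",-(s["tcp_pos"]-H)@UX,s["tcp_pos"],s["force"]@UX)
for a in (1.4,1.5,1.5708):
    P=fr(push(a)[0]+13,0); P[2]=.045; print(a,go(P,Rt(0,"y")))
from plant import viewer
d=viewer.read_camera("side"); cv2.imwrite(f"pics/side9.png",d["image"][:,:,::-1])
a=cv2.imread("pics/side9.png")[130:310,220:420]; cv2.imwrite("pics/side9z.png",cv2.resize(a,None,fx=3.3,fy=3.3,interpolation=cv2.INTER_CUBIC))
```

```text
front 0.05352983108567264 [ 0.52165798 -0.04157709  0.04548145] -3.0924855814584724
1.4 (array([-0.1, -0. ,  0.2]), array([15.6,  0.2,  0.5]))
1.5 (array([-0.1, -0. ,  0.2]), array([-0.7,  0.1,  0.5]))
1.5708 (array([-0.1, -0. ,  0.2]), array([-12.5,   0.1,   0.5]))
```

View pics/side9z.png

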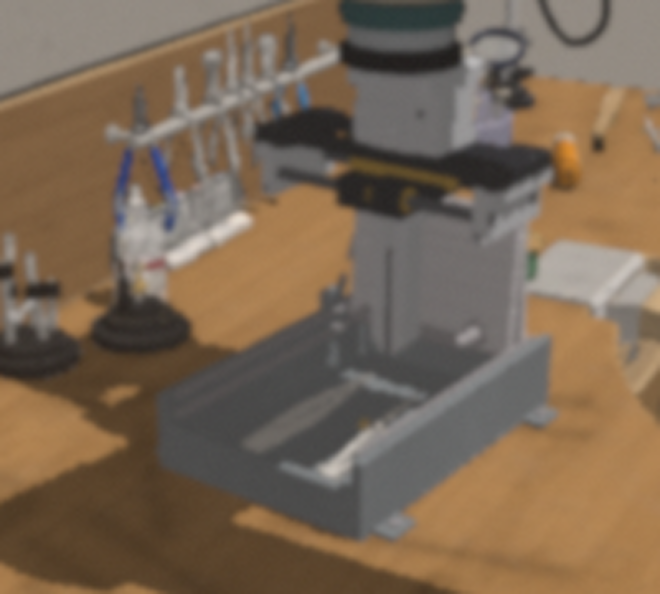

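The panels are nearly shut together at about 1.5 rad, with steady force. The last part goes in 1 mm steps, watching for the force to rise.

Request:
send_rows:
  moves: "0 0 0 -1 0 0 0;0 0 0 -2 0 0 0;0 0 0 -3 0 0 0;0 0 0 -4 0 0 0;0 0 0 -5 0 0 0;0 0 0 -6 0 0 0;0 0 0 -7 0 0 0;0 0 0 -8 0 0 0"

```text
clock: 11.48
tcp_pos: [0.5206, -0.0495, 0.0455]
ee_rot: [[0.14, 0.99, -0.002], [0.99, -0.14, 0.001], [0.001, -0.002, -1.0]]
force: [0.3, 3.2, -2.4]
width: 0.005
```

Request:
send_rows:
  moves: "0 0 0 -0.7 0 0 0;0 0 0 -1.4 0 0 0;0 0 0 -2 0 0 0"

```text
clock: 11.73
tcp_pos: [0.5203, -0.0515, 0.0455]
ee_rot: [[0.14, 0.99, -0.002], [0.99, -0.14, 0.001], [0.0, -0.002, -1.0]]
force: [1.1, 3.2, -2.6]
width: 0.007
```

Request:
send_rows:
  moves: "0 0 0 -0.7 0 0 0;0 0 0 -1.4 0 0 0;0 0 0 -2 0 0 0"

```text
clock: 11.98
tcp_pos: [0.5201, -0.0526, 0.0455]
ee_rot: [[0.14, 0.99, -0.001], [0.99, -0.14, 0.002], [0.002, -0.002, -1.0]]
force: [2.2, 6.7, -2.9]
width: 0.005
```

Request:
send_rows:
  moves: "0 0 0 -0.5 0 0 0;0 0 0 -1 0 0 0"

```text
clock: 12.15
tcp_pos: [0.5201, -0.0527, 0.0455]
ee_rot: [[0.141, 0.99, -0.001], [0.99, -0.141, 0.004], [0.004, -0.002, -1.0]]
force: [1.2, 9.4, -2.9]
width: 0.002
```

Request:
send_rows:
  moves: "0 0 0 -0.5 0 0 0;0 0 0 -1 0 0 0"

```text
clock: 12.32
tcp_pos: [0.5201, -0.0528, 0.0455]
ee_rot: [[0.142, 0.99, -0.001], [0.99, -0.142, 0.006], [0.005, -0.001, -1.0]]
force: [2.1, 10.8, -2.9]
width: 0.005
```

The force rose from 3 to 11 N while the tool stopped advancing, so the panels are pressed together. I'll hold briefly, look, then back off.

Request:
send_rows:
  moves: "0 0 0 0 0 0 0;0 0 0 0 0 0 0;0 0 0 0 0 0 0;0 0 0 0 0 0 0"

```text
clock: 12.65
tcp_pos: [0.5201, -0.0528, 0.0455]
ee_rot: [[0.141, 0.99, -0.001], [0.99, -0.141, 0.005], [0.005, -0.001, -1.0]]
force: [2.3, 11.1, -1.8]
width: 0.005
```

Request:
send_rows:
  moves: "0 0 0 1 0 0 0;0 0 0 2 0 0 0;0 0 0 3 0 0 0;0 0 0 5 0 0 0;0 0 0 10 0 0 0;0 0 0 20 0 0 0;0 0 0 35 0 0 0;0 0 0 60 0 0 0;0 0 0 80 0 0 0;0 0 0 80 0 0 0;0 0 0 80 0 0 0"

```text
clock: 13.57
tcp_pos: [0.5312, 0.0245, 0.0457]
ee_rot: [[0.137, 0.991, -0.001], [0.991, -0.137, -0.0], [-0.0, -0.001, -1.0]]
force: [-0.5, -1.1, -0.4]
width: 0.0
```

Run:
```python
from h import *
from plant import viewer
d=viewer.read_camera("side"); cv2.imwrite(f"pics/side10.png",d["image"][:,:,::-1])
a=cv2.imread("pics/side10.png")[130:310,220:420]; cv2.imwrite("pics/side10z.png",cv2.resize(a,None,fx=3.3,fy=3.3,interpolation=cv2.INTER_CUBIC))
```

```text
(no output)
```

View pics/side10z.png

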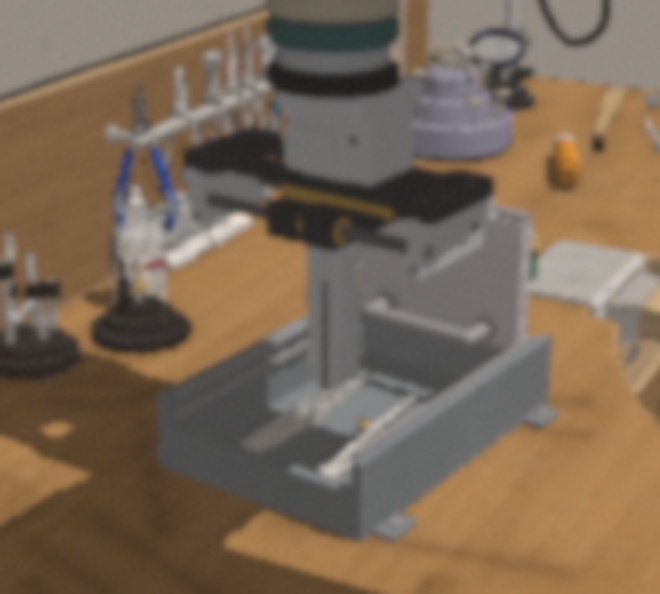

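The panels stand upright together, edge at side zoom x≈525, and the tool is clear of them. I'll raise it and check for spring-back.

Request:
send_rows:
  moves: "0 0 0 20 0 -30 0;0 0 0 40 0 -70 0;0 0 0 60 0 -110 0;0 0 0 80 0 -150 0;0 0 0 100 0 -180 0;0 0 0 120 0 -180 0;0 0 0 140 0 -180 0;0 0 0 140 0 -180 0;0 0 0 140 0 -180 0;0 0 0 140 0 -180 0"

```text
clock: 14.45
tcp_pos: [0.5503, 0.1608, 0.225]
ee_rot: [[0.14, 0.99, -0.003], [0.99, -0.14, -0.001], [-0.001, -0.003, -1.0]]
force: [-0.7, -0.3, 0.2]
width: 0.007
```

Run:
```python
from h import *
from plant import viewer,telemetry
for n in("side","top"):
    d=viewer.read_camera(n); cv2.imwrite(f"pics/{n}11.png",d["image"][:,:,::-1])
a=cv2.imread("pics/side11.png")[180:290,310:400]; cv2.imwrite("pics/side11z.png",cv2.resize(a,None,fx=5,fy=5,interpolation=cv2.INTER_CUBIC))
a=cv2.imread("pics/top11.png")[195:305,300:420]; cv2.imwrite("pics/top11z.png",cv2.resize(a,None,fx=5,fy=5,interpolation=cv2.INTER_CUBIC))
# predicted positions when folded
for nm,X in(("pushL",fr(28,12,38)),("pushR",fr(28,12,-38)),("knuckL",fr(0,90,62)),("knuckR",fr(0,90,-62)),("liftL",fr(-28,78,38)),("liftR",fr(-28,78,-38))):
    p,q=proj("side",X),proj("top",X); print(nm,"side z",np.round((p-[310,180])*5),"top z",np.round((q-[300,195])*5))
```

```text
pushL side z [111. 220.] top z [366. 177.]
pushR side z [259. 262.] top z [355. 362.]
knuckL side z [105.  24.] top z [460.  74.]
knuckR side z [352.  80.] top z [443. 395.]
liftL side z [185.  45.] top z [526. 148.]
liftR side z [333.  78.] top z [517. 343.]
```

View pics/side11z.png

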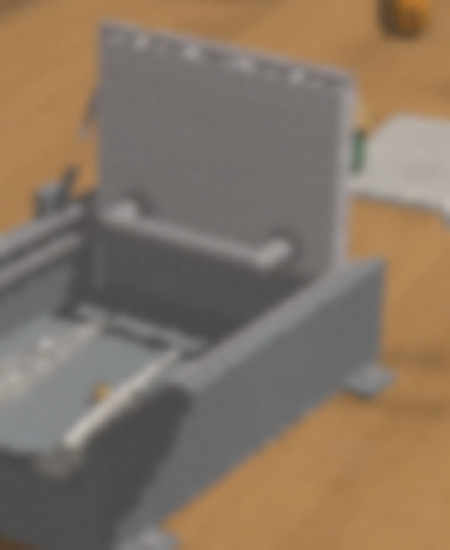

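View pics/top11z.png

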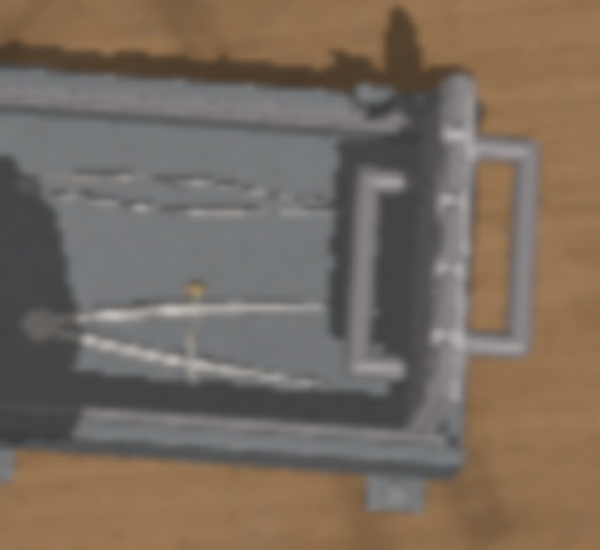

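View pics/top11.png

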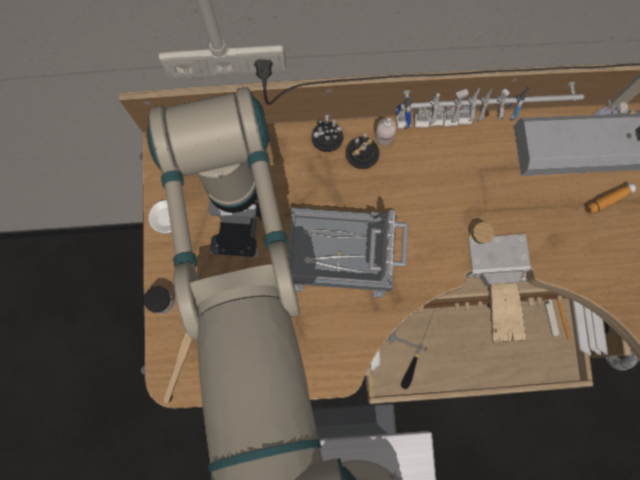

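The picture shows both panels upright in one thin stack at top zoom x≈455. The push bar is at (365,180)-(358,365), against (366,177)-(355,362) predicted for fully folded. The lift bar is at (528,150)-(520,345), against (526,148)-(517,343). A 2° shortfall would shift the push bar by about 15 zoom pixels, so there is no sign of spring-back. Dish, jar and spool are unmoved and the tool is clear, so I'm handing in.

Run:
```python
from plant import job_done
print(job_done())
```

```text
the job is handed in; nothing more can be done
None
```

The cover is folded: both panels stand upright, flat against each other, and the job was handed in after about 14.5 s of the 54 s allowed.

- **Lifting:** I pinched the lift bar and raised it along its arc to about 0.9 rad. That is past the dead centre, and the cover stayed there when I let go.
- **Folding:** I pushed the push bar back with the closed fingers at about 3 N. In the last millimetres the force rose to about 11 N while the fingers stopped advancing, which showed the panels touching. The limit is 40 N.
- **Final check:** After I backed off and raised the arm, both bars appeared within about 4 pixels (5x enlarged) of where they should be when fully folded. A 2° gap would shift the push bar by about 15, so I saw no spring-back. The force reading was near zero.
- **Bystanders:** The dish, jar and spool appeared unmoved in the last top picture, by eye rather than measured.

In the first measurement, the two views of the bars' ends missed each other by up to 5 mm at one end. The midpoint heights came out at 70 to 72.5 mm against the stated 70 mm. No check failed, and the hand-in reported no verdict.

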